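# Tip the marking tray so the brass plates settle on the fence, then level it

### The arm

A 6-joint arm with a two-finger parallel gripper is mounted at the origin on the work surface. World frame = base frame: x ahead of the robot, y to its left, z up, the work surface at z = 0. Lengths are in mm, angles in rad, forces in N, time in s.
With the tool pointing down it reaches from about 275 to 1000 mm from the base axis. Payload 8.4 kg.
Tool frame: the origin (TCP) lies between the finger pads; the fingertips stand r.nose_length ahead of it and the grasp point (between the pads) lies 8 mm behind it (r.nose_length is the distance from the TCP to the fingertips, in mm); y points along the fingers, x is the direction in which the jaws open and shut, and the axes are right-handed (so a half turn about y gives the same grasp; the last joint's range is limited). The gripper opens to 85 mm and grips with 20 to 120 N. Pads are 22 mm wide; open, the fingers measure 114 mm over their backs; the gripper's body (76 mm by 85 mm) begins 54 mm behind the grasp point. The pads swing forward as they close: fully open they stand 13 mm farther back than shut.
Start: joints at [1.161, 0.353, 1.633, -0, 1.155, -0.002], TCP at [247.868, 573.75, 242.281] pointing down, gripper open.
Joint ranges: [-2.63, 2.63], [-0.92, 2.1], [0.06, 2.66], [-1.3, 4.44], [0, 2.69], [-3.02, 3.02]. Speed limits (rad/s): [2.22, 2.22, 2.79, 3.14, 3.14, 3.14].

### API

Orientations are given as [roll, pitch, yaw] about the fixed x, y, z axes, in that order (R = Rz(yaw) Ry(pitch) Rx(roll)).
In Python, from rig import r, cams, order gives the robot as it stands. The module is installed in compiled form; this text tells all that it offers.
- The arm moves only by the shell command python3 -m crank 'ROWS' [FORCE]. ROWS is JSON, a list of rows, each a list of 7 numbers: the turn, a rotation vector about the tool's x, y, z in degrees, then the shift along the tool's x, y, z in cm, then the opening, from -1 (shut) to 1 (fully open). A call has exactly 10 rows; each row shifts and turns the pose as measured when the row begins, along the tool's axes as they then stand; what a row does not reach is not made up. A row lasts 1/12 s, in which the tool goes at most 41.7 mm and 7.16 degrees, less where a joint would pass 70% of its speed; a pose out of reach is approached as far as the arm can. A call with a gripper value outside its range is refused whole. The fingers move at their own pace and stop on an object; FORCE is the grip in N (left out, the last holds). Time passes only in rows, so rows that do not move let the fingers close, or fill a call up. It gives the time, the measured TCP pose, the force and the opening at its end, in the units of the state.
- r.sense(): the state, without advancing time (a new reading comes with each control period).
- cams.grab_frame(name): name is "scene" or "top" or "wrist"; returns the picture (480x640x3 uint8, blue, green, red); there is no depth.
- cams.camera_info(name): a dict with "intrinsics" (3x3 intrinsics, pixels), "view" (4x4, takes a point from world to camera coordinates); the wrist camera has in their place "hand_eye" (4x4, takes a point from camera to tool coordinates, whose origin is the TCP and whose axes are the tool frame's). Camera axes: x right, y up, looking along -z (the intrinsics and any distortion apply to the point x, -y, -z); pixel columns grow to the right and rows downward; lengths in mm; the calibration is good to about 2 mm. A picture is of the moment at which its call begins: read the wrist's pose just before it. camera_info takes no time and is no camera call.
- order.sign_off(): hands the job in, once; it reports no verdict.
The state is a dict: "clock": time; "qpos": joint angles; "qvel": joint speeds; "joint_efforts": joint torques, N m; "eef_pos": TCP position; "tcp_rot": TCP orientation; "contact_force": force on the tool from outside, world axes, zero at the start; "wrist_torque": the same for the moment, N m; "opening": opening from 0.0 (shut) to 1.0 (fully open).
Only numpy, scipy, OpenCV 4.12 (cv2) and the standard library are available. Lean on these libraries where they do the work, as an engineer would, in place of code of your own. Each camera call takes 0.05 s, during which the arm holds its last target.

### The job

Three polished brass plates lie loose in the lanes of the tilting tray. Tip the tray smoothly to 30 degrees (the red mark on its scale, and never past 40) so that all three plates slide down against the tall blue fence, then bring the tray back level onto its stop with the plates still against the fence, ready for marking. Do not touch the plates, and leave the other things on the tooling plate where they are.

Things in the scene. Friction and masses are not known exactly. Their poses are not given: they have to be found in the camera images.
- tilt_base: Fixed part of a bench tilting table on a perforated aluminium tooling plate 360 (x) x 400 (y) x 10 mm. Origin: centre of the plate's underside, on the bench; x axis parallel to the tilt axis, z up. The tilt axis lies 105 mm above the origin, in two grey cheeks at x = -103 and +103 mm (tops 131 mm high).
- red_mark (a point): Outer end of the red 30 degree tick on the fixed black quadrant scale outside the +x cheek, 89 mm from the tilt axis. White ticks every 5 degrees run from 0 (straight up) to 60 (towards -y of tilt_base). The lever passes just outside the scale (11 mm further along +x) as its pointer.
- tray (a joint): Tilt of the tray, rad. 0 = level, on its level stop (it cannot go lower); grows as the fence side (-y of tilt_base) goes down, end stop at 1.05; 30 degrees = 0.524. The bearings drag (0.5 N m, about 4 N at the knob) and the tray is nearly balanced, so it stays where it is left at any angle and must be pushed both ways.
- pivot (a point): Fixed point on the tilt axis in the lever's plane: 124 mm along +x of tilt_base from its origin and 105 mm up. Axes as tilt_base.
- knob (a point): Centre of the red ball knob (32 mm diameter) on the tray's lever, a bar 14 mm wide (y), 8 mm thick (x), fixed to the tray. 130 mm from pivot: straight above it when the tray is level (235 mm above the bench); at tilt a, 130 mm x sin(a) towards -y of tilt_base and 130 mm x cos(a) above it. Push it either way; nothing fixed is within 25 mm of the ball.
- fence (a point): On the aluminium tray (178 (x) x 148 (y) mm): middle of the foot of the tall blue fence's inner face, at floor level, -y side; tilts with the tray. y points up the lanes away from the fence, z out of the floor (4 mm below the tilt axis). Three lanes, 54 wide (x), 140 long (y), at x = -58, 0, +58 mm. Heights over the floor: fence 19, wall facing it 12, dividers 10, end walls 15 mm.
- plate_1: Polished brass plate 50 (x) x 80 (y) x 5 mm, about 170 g, lying loose in the lane nearest the robot (x = -58 mm). Origin: centre of its underside; y along the lane. Against the fence its origin is 40 mm from fence along that point's y. It starts sliding at a tilt between about 12 and 19 degrees.
- plate_2: Polished brass plate 50 (x) x 80 (y) x 5 mm, about 170 g, lying loose in the lane in the middle (x = 0). Origin: centre of its underside; y along the lane. Against the fence its origin is 40 mm from fence along that point's y. It starts sliding at a tilt between about 12 and 19 degrees.
- plate_3: Polished brass plate 50 (x) x 80 (y) x 5 mm, about 170 g, lying loose in the lane next to the lever (x = +58 mm). Origin: centre of its underside; y along the lane. Against the fence its origin is 40 mm from fence along that point's y. It starts sliding at a tilt between about 12 and 19 degrees.
- lens_cap: Bystander: black round lens cap, 80 mm diameter, 16 mm high, lying on the tooling plate. Origin: centre of its underside.
- tumbler: Bystander: steel tumbler with a black lid, 72 mm diameter, 126 mm high, standing on the tooling plate. Origin: centre of its underside.
- coasters: Bystander: pile of four wooden coasters, 86 mm diameter, 32 mm high in all, moving as one piece, on the tooling plate. Origin: centre of its underside.
Mind the look-alikes: they are no part of the job. Leave any green or grey look-alike of the plate_3 alone.

How it is judged (in metres and radians):
On the way:
1. the tray is tipped to 30 degrees (within 5 degrees) and all three plates have slid down against the fence (gap under 3 mm) (value of joint tray between 0.436 and 0.611 rad and y of plate_1 in the frame of fence between 0.036 and 0.043 m and z of plate_1 in the frame of fence between -0.004 and 0.004 m and y of plate_2 in the frame of fence between 0.036 and 0.043 m and z of plate_2 in the frame of fence between -0.004 and 0.004 m and y of plate_3 in the frame of fence between 0.036 and 0.043 m and z of plate_3 in the frame of fence between -0.004 and 0.004 m), for 0.3 s.
At the end, for the whole second after the job is handed in: The tray is level (within 2 degrees) and still, and all three plates lie flat on its floor, at rest, against the fence (gap under 3 mm) (value of joint tray between -0.035 and 0.035 rad and velocity of joint tray between -0.02 and 0.02 rad/s and y of plate_1 in the frame of fence between 0.036 and 0.043 m and z of plate_1 in the frame of fence between -0.004 and 0.004 m and y of plate_2 in the frame of fence between 0.036 and 0.043 m and z of plate_2 in the frame of fence between -0.004 and 0.004 m and y of plate_3 in the frame of fence between 0.036 and 0.043 m and z of plate_3 in the frame of fence between -0.004 and 0.004 m and linear speed of each of plate_1, plate_2, plate_3 below 0.01 m/s); the robot touches nothing.
It fails at once if the tray is tipped past 40 degrees (value of joint tray above 0.698 rad).
It fails at once if the tray is swung roughly (faster than 2.5 rad/s, 0.32 m/s at the knob) (velocity of joint tray above 2.5 rad/s or velocity of joint tray below -2.5 rad/s).
It fails at once if the robot touches a brass plate (contact force between any of the arm, the fingers and plate_1 above 0.3 N or contact force between any of the arm, the fingers and plate_2 above 0.3 N or contact force between any of the arm, the fingers and plate_3 above 0.3 N).
It fails at once if a bystander is moved more than 20 mm (distance of any of lens_cap, tumbler, coasters from where it was at the start of the episode above 0.02 m).
It also fails if it takes over 38 s, if anything falls off the work surface, if the arm or the gripper's body presses on something with over 40 N, if the wrist force passes 120 N, or if a joint passes its speed limit or range.

## Working session

There is one attempt and no reset: what is moved stays moved. The work goes in short steps, Python scripts to look and compute and a shell command to move; the robot and the scene stay as the last step left them, time stands still between calls to the robot, and variables do not carry over. Pictures are saved under pics/ and viewed, and the job is handed in when it is done.

```bash
mkdir -p pics
python3 - <<'E'
from rig import r,cams,order
import cv2
print(r.sense(), r.nose_length)
for n in("scene","top"):
    print(n,cams.camera_info(n)); cv2.imwrite(f"pics/{n}0.png",cams.grab_frame(n))
print(cams.camera_info("wrist"))
E
```

```text
{'clock': 0.0, 'qpos': array([ 1.16062445e+00,  3.53643185e-01,  1.63411604e+00,  1.96500671e-05,
        1.15522787e+00, -2.41123981e-03]), 'qvel': array([-2.63710185e-03, -1.47760002e-04,  5.00927497e-04, -4.46103752e-05,
       -5.62518926e-04,  2.57486188e-04]), 'joint_efforts': array([-6.28478074e-05, -6.05240965e+01, -3.42067087e+01,  1.47045812e-04,
        9.36606608e-03, -1.86209815e-05]), 'eef_pos': array([247.66443074, 573.335369  , 241.57252633]), 'tcp_rot': array([-1.57077500e+00,  1.39438522e-03,  1.16302776e+00]), 'contact_force': array([ 0.09278911, -0.60472555, -0.32964797]), 'wrist_torque': array([-0.01778651,  0.03477706, -0.03396216]), 'opening': 0.9961574530433518} 11.0
scene {'intrinsics': array([[545.49106735,   0.        , 319.13896983],
       [  0.        , 545.49106735, 229.37655875],
       [  0.        ,   0.        ,   1.        ]]), 'view': array([[ 4.32309619e-01,  9.01575717e-01, -1.64200933e-02,
        -2.62996427e+02],
       [-7.22121500e-01,  3.57051492e-01,  5.92498752e-01,
         3.39028068e+02],
       [ 5.40045306e-01, -2.44285608e-01,  8.0
[... 473 characters left out ...]
02],
       [-1.58967002e-01,  2.43825976e-02,  9.86982766e-01,
        -1.00025609e+03],
       [ 0.00000000e+00,  0.00000000e+00,  0.00000000e+00,
         1.00000000e+00]])}
{'intrinsics': array([[407.69233209,   0.        , 319.50113668],
       [  0.        , 407.69233209, 243.34882393],
       [  0.        ,   0.        ,   1.        ]]), 'hand_eye': array([[ 9.99999819e-01, -4.83834645e-04,  3.58823708e-04,
        -3.20150946e-01],
       [ 4.95019787e-04,  3.20653189e-01, -9.47196541e-01,
        -1.30861376e+02],
       [ 3.43228536e-04,  9.47196547e-01,  3.20653371e-01,
         8.13308830e+01],
       [ 0.00000000e+00,  0.00000000e+00,  0.00000000e+00,
         1.00000000e+00]])}
```

View pics/scene0.png

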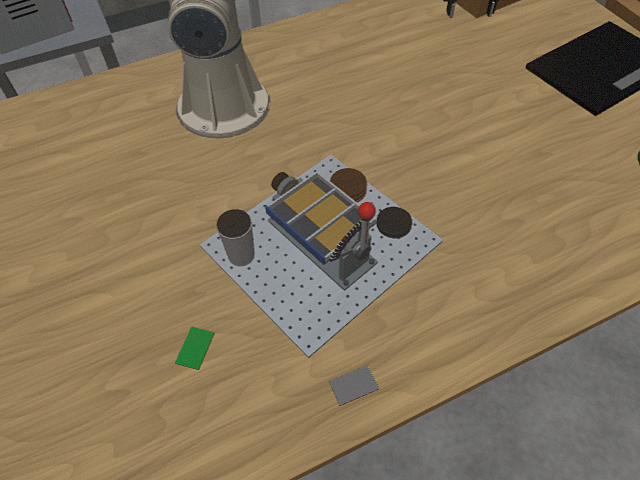

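View pics/top0.png

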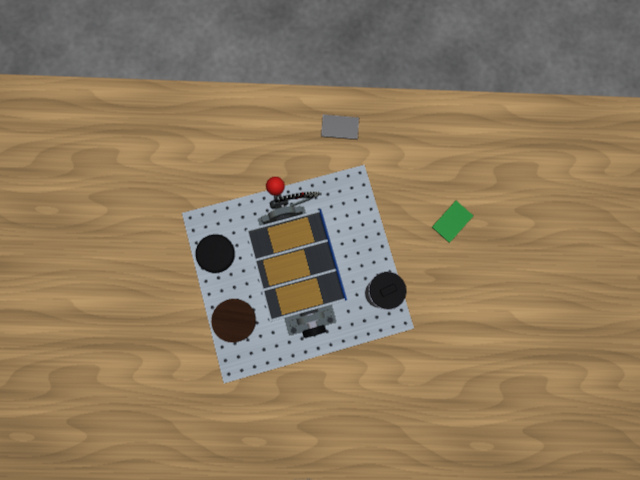

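The scene and top pictures show the plate with corners at about (184,212), (363,166), (412,327) and (224,382) in the top view. The red knob is at top (275,186) and scene (367,211). The blue fence is on the right in the top view, towards world -y.

```bash
cat > h.py <<'E'
import numpy as np,cv2
from scipy.spatial.transform import Rotation as R
from rig import r,cams,order
def ray(n,px):
    i=cams.camera_info(n);K=i['intrinsics'];V=i['view'];d=np.linalg.inv(K)@[px[0],px[1],1]
    d=np.array([d[0],-d[1],-d[2]]);Rt=V[:3,:3].T
    return -Rt@V[:3,3],Rt@d
def plane(n,px,z):
    o,d=ray(n,px);return o+d*(z-o[2])/d[2]
def proj(n,p):
    i=cams.camera_info(n);q=i['view'][:3,:3]@p+i['view'][:3,3];u=i['intrinsics']@[q[0],-q[1],-q[2]];return u[:2]/u[2]
def tri(a,b):
    A=np.zeros((3,3));y=np.zeros(3)
    for o,d in(a,b):
        d=d/np.linalg.norm(d);P=np.eye(3)-np.outer(d,d);A+=P;y+=P@o
    return np.linalg.solve(A,y)
def red(im,big=True):
    h=cv2.cvtColor(im,cv2.COLOR_BGR2HSV);m=cv2.inRange(h,(0,170,80),(6,255,255))|cv2.inRange(h,(174,170,80),(180,255,255))
    n,l,s,c=cv2.connectedComponentsWithStats(m)
    k=1+np.argmax(s[1:,4]);return c[k],s[k]
def knob(save=None):
    a=cams.grab_frame('top');b=cams.grab_frame('scene')
    if save: cv2.imwrite(f'pics/{save}t.png',a);cv2.imwrite(f'pics/{save}s.png',b)
    ra,rb=red(a),red(b);print(ra,rb)
    return tri(ray('top',ra[0]),ray('scene',rb[0]))
E
python3 - <<'E'
from h import *
k=knob('a');print('knob',k)
c=[plane('top',p,10) for p in[(184,212),(363,166),(412,327),(224,382)]]
for p in c:print(p)
for i in range(4):print(np.linalg.norm(c[i]-c[(i+1)%4]))
print('ctr',np.mean(c,0))
ex=(c[0]+c[1]-c[2]-c[3]);print('x axis yaw',np.degrees(np.arctan2(ex[1],ex[0])))
ey=(c[0]+c[3]-c[2]-c[1]);print('y axis yaw',np.degrees(np.arctan2(ey[1],ey[0])))
a=cv2.imread('pics/at.png');b=cv2.imread('pics/as.png')
cv2.imwrite('pics/at2.png',cv2.resize(a[150:400,170:430],None,fx=2.3,fy=2.3,interpolation=3))
cv2.imwrite('pics/as2.png',cv2.resize(b[140:370,190:450],None,fx=2.5,fy=2.5,interpolation=3))
E
```

```text
(array([274.78656126, 185.21343874]), array([266, 177,  18,  18, 253], dtype=int32)) (array([366.23300971, 209.74271845]), array([358, 202,  17,  17, 206], dtype=int32))
knob [654.99351731  74.02687206 239.9291399 ]
[651.18022852 275.76522866  10.        ]
[763.92748761 -98.55666247  10.        ]
[ 426.19573664 -203.26175644   10.        ]
[308.50429296 173.66103034  10.        ]
390.9332712956972
353.5900059669991
394.86967864198994
357.5640699558352
ctr [537.45193643  36.90196002  10.        ]
x axis yaw 16.90660123539335
y axis yaw 107.0530045671678
```

View pics/at2.png

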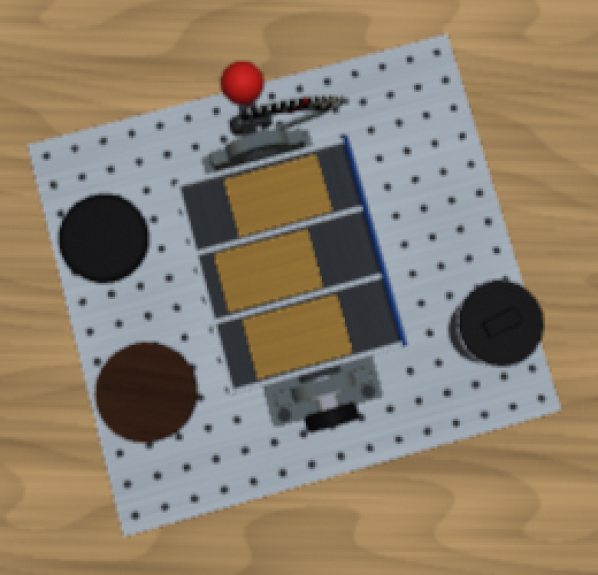

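View pics/as2.png

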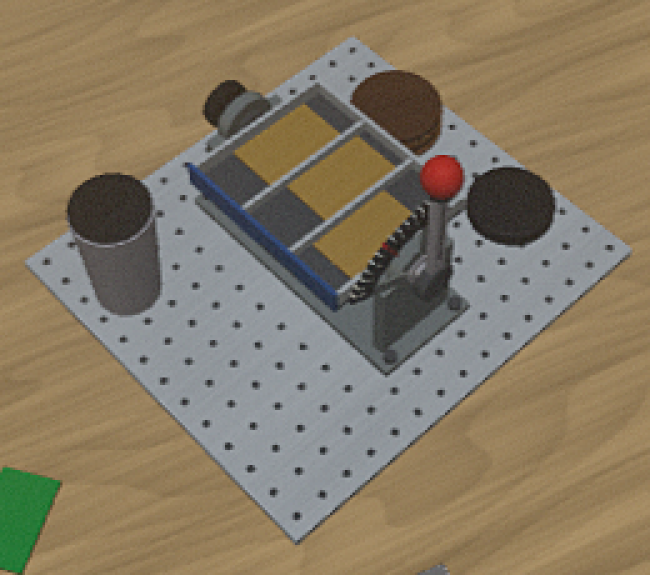

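```bash
cat > go.py <<'E'
import sys
from h import *
s=r.sense();p=s['eef_pos'];M=R.from_euler('xyz',s['tcp_rot'])
t=np.array([float(v) for v in sys.argv[1:4]]);yaw=float(sys.argv[4])
G=R.from_euler('xyz',[-np.pi/2,0,np.radians(yaw)])
print('pos',p.round(1),'rpy',np.degrees(s['tcp_rot']).round(2),'F',s['contact_force'].round(1),'open',round(s['opening'],2),'t',s['clock'])
print('shift cm',(M.inv().apply(t-p)/10).round(2),'turn deg',np.degrees((M.inv()*G).as_rotvec()).round(2))
E
python3 -m crank '[[0,7,0,0,-1,0,1],[0,7,0,0,-1,0,1],[0,7,0,0,-1,0,1],[0,7,0,0,-1,0,1],[0,7,0,0,-1,0,1],[0,7,0,0,-1,0,1],[0,7,0,0,-1,0,1],[0,0,0,0,-1,0,1],[0,0,0,0,0,0,1],[0,0,0,0,0,0,1]]' 20
python3 go.py 656 73.5 320 17
```

```text
clock: 1.03
eef_pos: [247.0, 571.9, 322.3]
tcp_rot: [-1.576, 0.005, 0.291]
contact_force: [0.9, 0.1, -0.1]
opening: 0.997
pos [247.  571.9 322.3] rpy [-90.32   0.27  16.65] F [ 0.9  0.1 -0.1] open 1.0 t 1.0333
shift cm [ 24.9    0.45 -59.47] turn deg [ 0.32 -0.35 -0.27]
```

```bash
python3 -m crank '[[0,0,0,1.4,0,-3.3,1],[0,0,0,1.4,0,-3.3,1],[0,0,0,1.4,0,-3.3,1],[0,0,0,1.4,0,-3.3,1],[0,0,0,1.4,0,-3.3,1],[0,0,0,1.4,0,-3.3,1],[0,0,0,1.4,0,-3.3,1],[0,0,0,1.4,0,-3.3,1],[0,0,0,1.4,0,-3.3,1],[0,0,0,1.4,0,-3.3,1]]'
python3 go.py 656 73.5 320 17
```

```text
clock: 1.87
eef_pos: [483.3, 292.3, 315.7]
tcp_rot: [-1.577, 0.012, 0.338]
contact_force: [0.0, 0.7, 0.2]
opening: 0.997
pos [483.3 292.3 315.7] rpy [-90.34   0.68  19.38] F [0.  0.7 0.2] open 1.0 t 1.8667
shift cm [  9.02  -0.38 -26.38] turn deg [ 0.35  2.38 -0.67]
```

```bash
python3 -m crank '[[0,0.3,0,1,0,-3,1],[0,0.3,0,1,0,-3,1],[0,0.3,0,1,0,-3,1],[0,0.3,0,1,0,-3,1],[0,0.3,0,1,0,-3,1],[0,0.3,0,1,0,-3,1],[0,0.3,0,1,0,-3,1],[0,0.3,0,1,0,-3,1],[0,0,0,0.7,0,-1.5,1],[0,0,0,0,0,0,1]]'
python3 go.py 656 73.5 310 17
python3 - <<'E'
from h import *
s=r.sense();im=cams.grab_frame('wrist');cv2.imwrite('pics/w1.png',im)
c,st=red(im);print(c,st)
i=cams.camera_info('wrist');H=i['hand_eye'];d=np.linalg.inv(i['intrinsics'])@[c[0],c[1],1];d=np.array([d[0],-d[1],-d[2]])
M=R.from_euler('xyz',s['tcp_rot']);o=s['eef_pos']+M.apply(H[:3,3]);w=M.apply(H[:3,:3]@d)
print(o+w*(235-o[2])/w[2])
E
```

```text
clock: 2.7
eef_pos: [656.2, 59.9, 307.3]
tcp_rot: [-1.578, 0.021, 0.325]
contact_force: [-0.2, 1.0, -0.3]
opening: 0.999
pos [656.2  59.9 307.3] rpy [-90.41   1.18  18.63] F [-0.2  1.  -0.3] open 1.0 t 2.7
shift cm [ 0.41 -0.28  1.29] turn deg [ 0.42  1.63 -1.17]
[318.76923077 246.23076923] [316 244   6   5  13]
[651.70740409  69.5301457  235.        ]
```

View pics/w1.png

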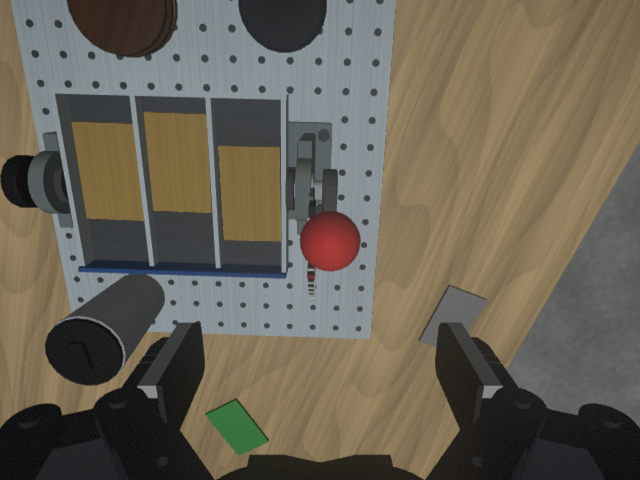

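The wrist view shows the ball centred at (330,241), right of the tray, with the fingers below it in the picture. The colour threshold only caught a fragment of the ball, so I'm recomputing with the true centre.

```bash
python3 - <<'E'
from h import *
s=r.sense();im=cv2.imread('pics/w1.png')
h=cv2.cvtColor(im,cv2.COLOR_BGR2HSV);m=cv2.inRange(h,(0,150,60),(10,255,255))|cv2.inRange(h,(170,150,60),(180,255,255))
m[:200]=0;n,l,st,c=cv2.connectedComponentsWithStats(m);k=1+np.argmax(st[1:,4]);print(c[k],st[k]);c=c[k]
i=cams.camera_info('wrist');H=i['hand_eye'];d=np.linalg.inv(i['intrinsics'])@[c[0],c[1],1];d=np.array([d[0],-d[1],-d[2]])
M=R.from_euler('xyz',s['tcp_rot']);o=s['eef_pos']+M.apply(H[:3,3]);w=M.apply(H[:3,:3]@d)
print(o+w*(235-o[2])/w[2])
print(proj('top',np.array([656,73.5,235.])),proj('scene',np.array([656,73.5,235.])))
E
python3 go.py 655.5 73 310 17
```

```text
[328.97356427 244.67000912] [ 301  218   58   52 2194]
[655.40313109  73.12221446 235.        ]
[275.18594051 185.35168002] [365.99712787 211.99121535]
pos [655.2  60.8 307.1] rpy [-90.37   1.23  18.62] F [-0.7 -0.   0.2] open 1.0 t 2.75
shift cm [ 0.41 -0.31  1.14] turn deg [ 0.39  1.62 -1.23]
```

```bash
python3 -m crank '[[0.4,1.6,-1.2,0.2,0,1.2,1],[0,0,0,0,0,0,1],[0,0,0,0,0,0,1],[0,0,0,0,1,0,1],[0,0,0,0,1,0,1],[0,0,0,0,0.5,0,1],[0,0,0,0,0,0,1],[0,0,0,0,0,0,1],[0,0,0,0,0,0,1],[0,0,0,0,0,0,1]]'
python3 go.py 655.5 73.2 227 17
```

```text
clock: 3.58
eef_pos: [649.2, 75.8, 275.9]
tcp_rot: [-1.569, 0.008, 0.31]
contact_force: [0.8, -0.7, -0.3]
opening: 0.994
pos [649.2  75.8 275.9] rpy [-89.9    0.43  17.77] F [ 0.8 -0.7 -0.3] open 0.99 t 3.5833
shift cm [ 0.56  4.89 -0.45] turn deg [-0.1   0.77 -0.44]
```

```bash
python3 -m crank '[[0,0.7,-0.4,0.6,0,-0.4,1],[0,0,0,0,0,0,1],[0,0,0,0,0.8,0,1],[0,0,0,0,0.8,0,1],[0,0,0,0,0.8,0,1],[0,0,0,0,0.8,0,1],[0,0,0,0,0.8,0,1],[0,0,0,0,0.8,0,1],[0,0,0,0,0,0,1],[0,0,0,0,0,0,1]]'
python3 go.py 655.5 73.2 227 17
```

```text
clock: 4.42
eef_pos: [656.8, 73.3, 222.2]
tcp_rot: [-1.569, 0.0, 0.296]
contact_force: [-0.2, 0.2, -0.3]
opening: 1.003
pos [656.8  73.3 222.2] rpy [-8.990e+01  2.000e-02  1.697e+01] F [-0.2  0.2 -0.3] open 1.0 t 4.4167
shift cm [-0.13 -0.48  0.03] turn deg [-0.1  -0.03 -0.02]
```

```bash
python3 -m crank '[[0,0,0,-0.1,-0.4,0,0],[0,0,0,0,0,0,-0.2],[0,0,0,0,0,0,-0.4],[0,0,0,0,0,0,-0.6],[0,0,0,0,0,0,-0.8],[0,0,0,0,0,0,-0.8],[0,0,0,0,0,0,-0.8],[0,0,0,0,0,0,-0.8],[0,0,0,0,0,0,-0.8],[0,0,0,0,0,0,-0.8]]' 20
python3 go.py 655.5 73.2 227 17
python3 - <<'E'
from h import *
cv2.imwrite('pics/w2.png',cams.grab_frame('wrist'));cv2.imwrite('pics/s2.png',cams.grab_frame('scene')[100:340,180:500])
E
```

```text
clock: 5.25
eef_pos: [655.8, 72.9, 227.8]
tcp_rot: [-1.569, -0.0, 0.296]
contact_force: [0.7, 0.7, -0.8]
opening: 0.361
pos [655.8  72.9 227.8] rpy [-8.992e+01 -2.000e-02  1.697e+01] F [ 0.7  0.7 -0.8] open 0.36 t 5.25
shift cm [-0.02  0.08  0.03] turn deg [-0.08 -0.03  0.02]
```

View pics/w2.png

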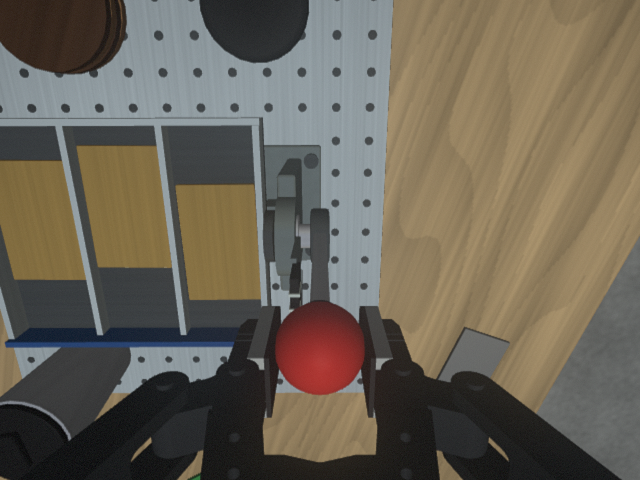

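View pics/s2.png

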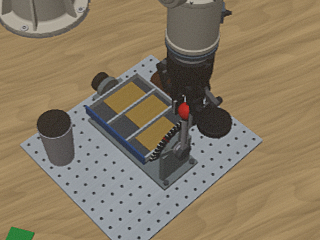

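```bash
python3 -m crank '[[0,0,0,0,0.01,-0.57,-0.8],[0,0,0,0,0.04,-0.57,-0.8],[0,0,0,0,0.06,-0.56,-0.8],[0,0,0,0,0.09,-0.56,-0.8],[0,0,0,0,0.11,-0.56,-0.8],[0,0,0,0,0.13,-0.55,-0.8],[0,0,0,0,0.16,-0.54,-0.8],[0,0,0,0,0.18,-0.54,-0.8],[0,0,0,0,0,0,-0.8],[0,0,0,0,0,0,-0.8]]'
python3 go.py 674.6 10.6 210 17
python3 - <<'E'
from h import *
print(knob('b'))
E
```

```text
clock: 6.18
eef_pos: [669.7, 27.8, 219.3]
tcp_rot: [-1.565, -0.001, 0.296]
contact_force: [-1.5, 4.0, 0.7]
opening: 0.357
pos [669.7  27.8 219.3] rpy [-8.965e+01 -4.000e-02  1.694e+01] F [-1.5  4.   0.7] open 0.36 t 6.1833
shift cm [-0.04  0.92 -1.79] turn deg [-0.35 -0.06  0.04]
(array([294.1, 183.3]), array([292, 182,   5,   4,  10], dtype=int32)) (array([344.21052632, 227.33684211]), array([340, 220,   9,  16,  95], dtype=int32))
[661.72579727  35.55494991 220.88188409]
```

```bash
python3 -m crank '[[0,0,0,0,0.18,-0.44,-0.8],[0,0,0,0,0.2,-0.43,-0.8],[0,0,0,0,0.22,-0.42,-0.8],[0,0,0,0,0.22,-0.42,-0.8],[0,0,0,0,0,0,-0.8],[0,0,0,0,0,0,-0.8],[0,0,0,0,0,0,-0.8],[0,0,0,0,0,0,-0.8],[0,0,0,0,0,0,-0.8],[0,0,0,0,0,0,-0.8]]'
python3 go.py 674.6 10.6 210 17
python3 - <<'E'
from h import *
a=cams.grab_frame('top');b=cams.grab_frame('scene');cv2.imwrite('pics/t3.png',cv2.resize(a[150:400,170:430],None,fx=2.3,fy=2.3,interpolation=3))
cv2.imwrite('pics/s3.png',cv2.resize(b[140:370,190:450],None,fx=2.5,fy=2.5,interpolation=3));cv2.imwrite('pics/w3.png',cams.grab_frame('wrist'))
E
```

```text
clock: 7.12
eef_pos: [675.2, 9.9, 210.9]
tcp_rot: [-1.566, -0.001, 0.296]
contact_force: [-1.3, 2.6, 1.2]
opening: 0.356
pos [675.2   9.9 210.9] rpy [-8.973e+01 -5.000e-02  1.698e+01] F [-1.3  2.6  1.2] open 0.36 t 7.1167
shift cm [-0.04  0.09  0.09] turn deg [-0.27 -0.02  0.05]
```

View pics/s3.png

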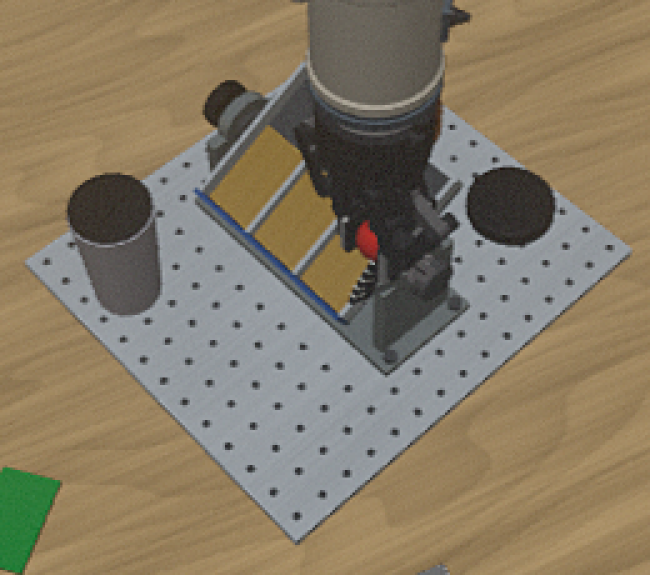

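View pics/w3.png

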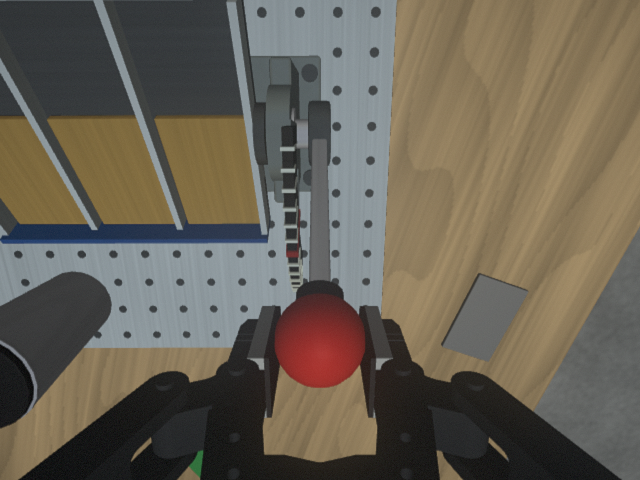

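View pics/t3.png

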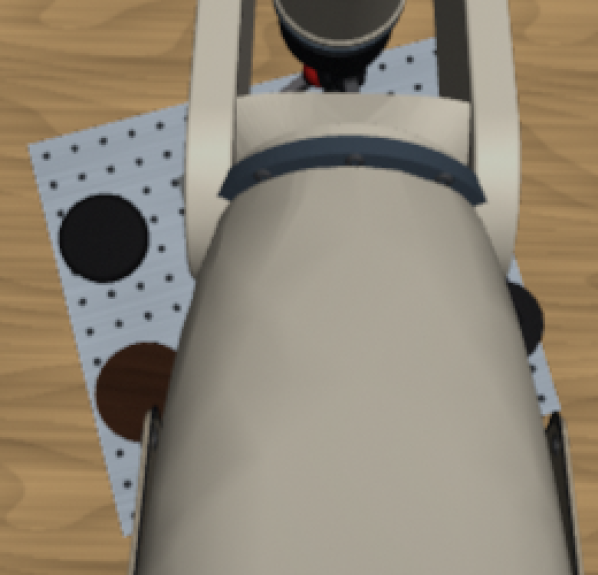

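All three plates lie against the fence: in the wrist view their upper edges line up at row ~116 and their lower edges meet the fence at row ~225. The TCP arc gives about 30.5 degrees, held for more than 0.5 s. Now I'll bring it back.

```bash
python3 -m crank '[[0,0,0,0,-0.22,0.4,-0.8],[0,0,0,0,-0.21,0.4,-0.8],[0,0,0,0,-0.19,0.41,-0.8],[0,0,0,0,-0.18,0.42,-0.8],[0,0,0,0,-0.16,0.42,-0.8],[0,0,0,0,-0.15,0.43,-0.8],[0,0,0,0,-0.13,0.43,-0.8],[0,0,0,0,-0.12,0.44,-0.8],[0,0,0,0,-0.1,0.44,-0.8],[0,0,0,0,0,0,-0.8]]'
python3 go.py 655.8 72.9 227.8 17
```

```text
clock: 8.1
eef_pos: [664.2, 45.5, 224.9]
tcp_rot: [-1.574, -0.001, 0.297]
contact_force: [1.6, -2.1, -4.6]
opening: 0.361
pos [664.2  45.5 224.9] rpy [-9.020e+01 -4.000e-02  1.702e+01] F [ 1.6 -2.1 -4.6] open 0.36 t 8.1
shift cm [-0.   -0.3   2.86] turn deg [0.2  0.02 0.04]
```

```bash
python3 -m crank '[[0,0,0,0,-0.07,0.4,-0.8],[0,0,0,0,-0.06,0.4,-0.8],[0,0,0,0,-0.05,0.4,-0.8],[0,0,0,0,-0.04,0.4,-0.8],[0,0,0,0,-0.03,0.35,-0.8],[0,0,0,0,-0.02,0.3,-0.8],[0,0,0,0,0,0.25,-0.8],[0,0,0,0,0,0.2,-0.8],[0,0,0,0,0,0.15,-0.8],[0,0,0,0,0,0,-0.8]]'
python3 go.py 655.8 72.9 227.8 17
```

```text
clock: 8.93
eef_pos: [656.1, 72.0, 228.5]
tcp_rot: [-1.58, -0.002, 0.298]
contact_force: [3.9, -2.0, -5.5]
opening: 0.359
pos [656.1  72.  228.5] rpy [-90.55  -0.1   17.1 ] F [ 3.9 -2.  -5.5] open 0.36 t 8.9333
shift cm [-0.    0.07  0.09] turn deg [0.55 0.1  0.1 ]
```

```bash
python3 -m crank '[[0,0,0,0,0.05,0.15,-0.8],[0,0,0,0,0,0.15,-0.8],[0,0,0,0,0,0.1,-0.8],[0,0,0,0,0,0,-0.8],[0,0,0,0,0,0,-0.8],[0,0,0,0,0,0,-0.8],[0,0,0,0,0,0,-0.8],[0,0,0,0,0,0,-0.8],[0,0,0,0,0,0,-0.8],[0,0,0,0,0,0,-0.8]]'
python3 go.py 655.8 72.9 227.8 17
```

```text
clock: 9.77
eef_pos: [655.9, 72.6, 228.5]
tcp_rot: [-1.587, -0.002, 0.298]
contact_force: [3.5, -3.5, -5.2]
opening: 0.357
pos [655.9  72.6 228.5] rpy [-90.91  -0.14  17.06] F [ 3.5 -3.5 -5.2] open 0.36 t 9.7667
shift cm [-0.    0.07  0.04] turn deg [0.91 0.06 0.14]
```

```bash
python3 -m crank '[[0,0,0,0,0,0.2,-0.8],[0,0,0,0,0,0.2,-0.8],[0,0,0,0,0,0,-0.4],[0,0,0,0,0,0,0],[0,0,0,0,0,0,0.4],[0,0,0,0,0,0,0.8],[0,0,0,0,0,0,1],[0,0,0,0,0,0,1],[0,0,0,0,0,0,1],[0,0,0,0,0,0,1]]'
python3 go.py 655.8 72.9 330 17
```

```text
clock: 10.6
eef_pos: [655.2, 75.5, 230.8]
tcp_rot: [-1.59, -0.004, 0.299]
contact_force: [-0.2, 0.7, 1.0]
opening: 0.999
pos [655.2  75.5 230.8] rpy [-91.09  -0.22  17.13] F [-0.2  0.7  1. ] open 1.0 t 10.6
shift cm [ 0.02 -9.92 -0.45] turn deg [1.09 0.13 0.22]
```

Released without load. I'll lift straight up, then move clear to the left.

```bash
python3 -m crank '[[0,0,0,0,-0.8,0,1],[0,0,0,0,-1,0,1],[0,0,0,0,-1.5,0,1],[0,0,0,0,-2,0,1],[0,0,0,0,-2,0,1],[0,0,0,0,-2,0,1],[0,0,0,0,-1,0,1],[0,0,0,0,0,0.5,1],[0,0,0,0,0,1.5,1],[0,0,0,0,0,2.5,1]]'
python3 -m crank '[[0,0,0,0,0,3,1],[0,0,0,0,0,3,1],[0,0,0,0,0,3,1],[0,0,0,0,0,3,1],[0,0,0,0,0,3,1],[0,0,0,0,0,3,1],[0,0,0,0,0,3,1],[0,0,0,0,0,3,1],[0,0,0,0,0,2,1],[0,0,0,0,0,1,1]]'
python3 -m crank '[[0,0,0,-1,0,2,1],[0,0,0,-1,0,3,1],[0,0,0,-1,0,3,1],[0,0,0,-1,0,3,1],[0,0,0,-1,0,3,1],[0,0,0,-1,0,2,1],[0,0,0,0,0,1,1],[0,0,0,0,0,0,1],[0,0,0,0,0,0,1],[0,0,0,0,0,0,1]]'
python3 - <<'E'
from h import *
print(knob('e'))
a=cv2.imread('pics/et.png');b=cv2.imread('pics/es.png')
cv2.imwrite('pics/et2.png',cv2.resize(a[150:400,170:430],None,fx=2.3,fy=2.3,interpolation=3))
cv2.imwrite('pics/es2.png',cv2.resize(b[140:370,190:450],None,fx=2.5,fy=2.5,interpolation=3))
E
```

```text
clock: 11.43
eef_pos: [641.1, 119.1, 343.0]
tcp_rot: [-1.591, -0.006, 0.295]
contact_force: [-0.3, 0.8, 0.7]
opening: 1.001
clock: 12.27
eef_pos: [545.8, 398.3, 323.6]
tcp_rot: [-1.59, 0.012, 0.296]
contact_force: [-0.3, -0.7, 0.3]
opening: 0.999
clock: 13.1
eef_pos: [427.1, 549.8, 309.7]
tcp_rot: [-1.598, 0.024, 0.298]
contact_force: [-0.4, 0.1, -0.0]
opening: 0.997
(array([274.78968254, 185.17857143]), array([266, 177,  18,  18, 252], dtype=int32)) (array([366.1875    , 209.78365385]), array([358, 202,  17,  17, 208], dtype=int32))
[655.0376354   73.97453605 239.90652823]
```

View pics/et2.png

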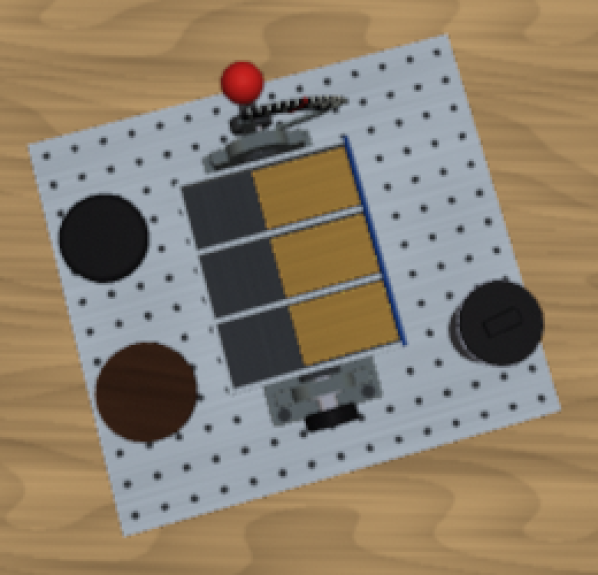

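View pics/es2.png

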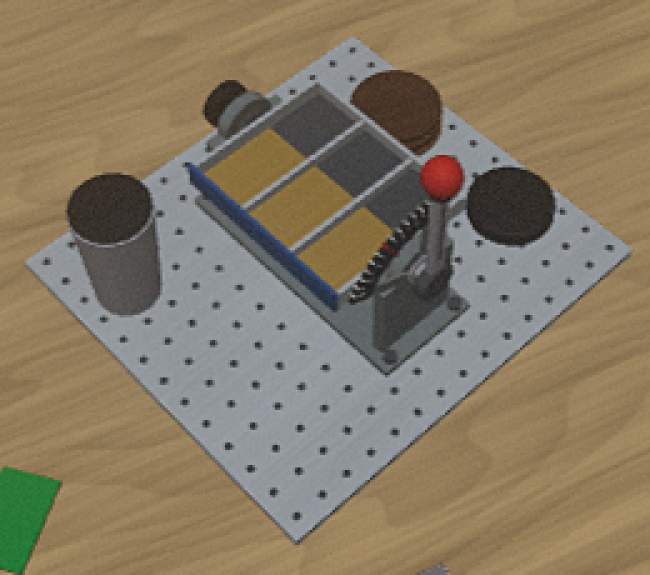

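The knob is back within 0.1 mm of where it started, at top-crop (242,82). All three plates touch the blue fence and the bystanders haven't moved.

```bash
python3 -c "
from rig import order;print(order.sign_off())"
```

```text
the job is handed in; nothing more can be done
None
```

The job is done and handed in at about 13 s of the 38 s allowed; the hand-in reports no verdict.

I gripped the knob at 20 N with the jaws along the tilt axis and swung it in small steps to about 30.5 degrees by the tool's path. I held it there for over 0.5 s, then brought the tray back onto its stop, released it and moved the arm clear.

- **Tilted:** the pictures showed all three plates against the fence.
- **Level again:** the camera fix on the knob matched the start to about 0.1 mm. In the pictures the plates looked flush with the fence, with no visible gap, but I did not measure the gap in mm.
- **Bystanders:** the lens cap, tumbler and coasters looked unmoved.
- **Forces:** the readings I took during the swing were about 3 to 7 N, and close to zero after release.
- **Checks that disagreed:**
  - The two-camera fix put the knob at 240 mm high, against the 235 mm given. I used 235 mm, which the wrist view fitted.
  - The knob fix at about 21 degrees was unusable because the arm hid most of the ball.
  - My first wrist-view fix caught only part of the ball, so I redid it.

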